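# Re-lay the stain bottles in reverse order

### The job

The stain set was put away back to front: move the four bottles from the storage rack to the staining rack in reverse order, so that the bottle nearest the storage rack's carrying tab ends in the pocket farthest from the staining rack's tab, the second nearest in the second farthest, and so on. Stand each bottle upright on the floor of its own pocket, setting it down gently without dropping it, and do not knock any bottle over.

Things in the scene. Friction and masses are not known exactly. Their poses are not given: they have to be found in the camera images.
- slim_dropper: Slim amber dropper bottle: round body 32 mm across and 52 mm high, narrow shoulder, black collar 20 mm across, thin rubber bulb on top (14 mm), 82 mm tall overall, about 60 g. Origin: centre of its underside; z up its axis; round, so its yaw does not matter. Plain to grip from above on the round body, 40 mm above the underside.
- squat_dropper: Stout amber dropper bottle: round body 42 mm across and 48 mm high, black collar 23 mm across, rubber bulb on top (18 mm), 80 mm tall overall, about 90 g. Origin: centre of its underside; z up its axis; round, so its yaw does not matter. Plain to grip from above on the round body, 40 mm above the underside.
- spout_bottle: White plastic drop bottle with a pointed conical spout: round body 35 mm across and 50 mm high, 82 mm tall overall, about 50 g. Origin: centre of its underside; z up its axis; round, so its yaw does not matter. Plain to grip from above on the round body, 40 mm above the underside.
- wide_jar: Wide amber jar with a flat black screw cap (36 mm across): round body 40 mm across and 50 mm high, 67 mm tall overall, about 80 g. Origin: centre of its underside; z up its axis; round, so its yaw does not matter. Plain to grip from above on the round body, 40 mm above the underside.
- dish1: Shallow square grey drip dish, 54 x 54 mm, 8 mm high, floor 3 mm and walls 2.5 mm thick, fixed on the storage rack; the slim dropper bottle stands in it at the start. Shows where that bottle stood. Origin: centre of its underside; axes parallel to the storage rack's.
- dish2: Shallow square grey drip dish, 54 x 54 mm, 8 mm high, floor 3 mm and walls 2.5 mm thick, fixed on the storage rack; the stout dropper bottle stands in it at the start. Shows where that bottle stood. Origin: centre of its underside; axes parallel to the storage rack's.
- dish3: Shallow square grey drip dish, 54 x 54 mm, 8 mm high, floor 3 mm and walls 2.5 mm thick, fixed on the storage rack; the spout bottle stands in it at the start. Shows where that bottle stood. Origin: centre of its underside; axes parallel to the storage rack's.
- dish4: Shallow square grey drip dish, 54 x 54 mm, 8 mm high, floor 3 mm and walls 2.5 mm thick, fixed on the storage rack; the wide jar stands in it at the start. Shows where that bottle stood. Origin: centre of its underside; axes parallel to the storage rack's.
- storage_rack: Fixed dark steel base, 74 x 264 mm, 4 mm thick, low wire rails (16 mm high) on its long sides, four dishes in a row along its y axis at y = +96, +32, -32, -96 mm from the origin (underside centre, on the bench). Bottles' undersides are 7 mm above the bench. Upright tab (50 wide, 43 high, black grip) at its +y end, the robot's left, y = 130 mm. Turned up to 20 degrees; left or right of the other rack.
- staining_rack: Fixed aluminium rack, 68 x 260 mm: four empty open pockets in a row along its y axis, centres at y = +96, +32, -32, -96 mm from the origin (underside centre, on the bench); 62 mm wide inside, floor 4 mm above the bench, walls 14 mm high. Upright tab (50 wide, 43 high, black grip) at its +y end, the robot's left, y = 132 mm. Turned up to 20 degrees. Best gripped across the row (rack's x).

How it is judged:
At the end, for the whole second after the job is handed in: Every bottle stands released and at rest in the staining rack, upright (within 7 degrees), on the pocket floor, within 17 mm of the pocket centre along each rack axis; k-th from the storage rack's tab has become k-th from the staining rack's far end (((y of dish1 in the frame of storage_rack between 0.076 and 0.116 m and y of slim_dropper in the frame of staining_rack between -0.1135 and -0.0785 m) or (y of dish1 in the frame of storage_rack between 0.012 and 0.052 m and y of slim_dropper in the frame of staining_rack between -0.0495 and -0.0145 m) or (y of dish1 in the frame of storage_rack between -0.052 and -0.012 m and y of slim_dropper in the frame of staining_rack between 0.0145 and 0.0495 m) or (y of dish1 in the frame of storage_rack between -0.116 and -0.076 m and y of slim_dropper in the frame of staining_rack between 0.0785 and 0.1135 m)) and x of slim_dropper in the frame of staining_rack between -0.0175 and 0.0175 m and z of slim_dropper in the frame of staining_rack between 0 and 0.009 m and angle between each of slim_dropper, squat_dropper, spout_bottle, wide_jar's own z axis and vertical below 0.12 rad and linear speed of each of slim_dropper, squat_dropper, spout_bottle, wide_jar below 0.02 m/s and angular speed of each of slim_dropper, squat_dropper, spout_bottle, wide_jar below 0.2 rad/s and contact force between each of slim_dropper, squat_dropper, spout_bottle, wide_jar and the fingers below 0.1 N and ((y of dish2 in the frame of storage_rack between 0.076 and 0.116 m and y of squat_dropper in the frame of staining_rack between -0.1135 and -0.0785 m) or (y of dish2 in the frame of storage_rack between 0.012 and 0.052 m and y of squat_dropper in the frame of staining_rack between -0.0495 and -0.0145 m) or (y of dish2 in the frame of storage_rack between -0.052 and -0.012 m and y of squat_dropper in the frame of staining_rack between 0.0145 and 0.0495 m) or (y of dish2 in the frame of storage_rack between -0.116 and -0.076 m and y of squat_dropper in the frame of staining_rack between 0.0785 and 0.1135 m)) and x of squat_dropper in the frame of staining_rack between -0.0175 and 0.0175 m and z of squat_dropper in the frame of staining_rack between 0 and 0.009 m and ((y of dish3 in the frame of storage_rack between 0.076 and 0.116 m and y of spout_bottle in the frame of staining_rack between -0.1135 and -0.0785 m) or (y of dish3 in the frame of storage_rack between 0.012 and 0.052 m and y of spout_bottle in the frame of staining_rack between -0.0495 and -0.0145 m) or (y of dish3 in the frame of storage_rack between -0.052 and -0.012 m and y of spout_bottle in the frame of staining_rack between 0.0145 and 0.0495 m) or (y of dish3 in the frame of storage_rack between -0.116 and -0.076 m and y of spout_bottle in the frame of staining_rack between 0.0785 and 0.1135 m)) and x of spout_bottle in the frame of staining_rack between -0.0175 and 0.0175 m and z of spout_bottle in the frame of staining_rack between 0 and 0.009 m and ((y of dish4 in the frame of storage_rack between 0.076 and 0.116 m and y of wide_jar in the frame of staining_rack between -0.1135 and -0.0785 m) or (y of dish4 in the frame of storage_rack between 0.012 and 0.052 m and y of wide_jar in the frame of staining_rack between -0.0495 and -0.0145 m) or (y of dish4 in the frame of storage_rack between -0.052 and -0.012 m and y of wide_jar in the frame of staining_rack between 0.0145 and 0.0495 m) or (y of dish4 in the frame of storage_rack between -0.116 and -0.076 m and y of wide_jar in the frame of staining_rack between 0.0785 and 0.1135 m)) and x of wide_jar in the frame of staining_rack between -0.0175 and 0.0175 m and z of wide_jar in the frame of staining_rack between 0 and 0.009 m); the robot touches nothing.
It fails at once if a bottle is knocked over or laid on its side (tilted more than 60 degrees) (angle between any of slim_dropper, squat_dropper, spout_bottle, wide_jar's own z axis and vertical above 1.05 rad).
It fails at once if a bottle is dropped (falls freely faster than 0.7 m/s, that is from more than about 25 mm) ((linear speed of slim_dropper above 0.7 m/s and contact force between slim_dropper and the fingers below 0.05 N) or (linear speed of squat_dropper above 0.7 m/s and contact force between squat_dropper and the fingers below 0.05 N) or (linear speed of spout_bottle above 0.7 m/s and contact force between spout_bottle and the fingers below 0.05 N) or (linear speed of wide_jar above 0.7 m/s and contact force between wide_jar and the fingers below 0.05 N)).
It also fails if it takes over 120 s, if anything falls off the work surface, if the arm or the gripper's body presses on something with over 40 N, if the wrist force passes 120 N, or if a joint passes its speed limit or range.

### The arm

A 6-joint arm with a two-finger parallel gripper is mounted at the origin on the work surface. World frame = base frame: x ahead of the robot, y to its left, z up, the work surface at z = 0. Lengths are in m, angles in rad, forces in N, time in s.
With the tool pointing down it reaches from about 0.35 to 0.8 m from the base axis. Payload 7.3 kg.
Tool frame: the origin (TCP) lies between the finger pads; the fingertips stand 17 mm ahead of it and the grasp point (between the pads) lies 2 mm behind it; z points along the fingers, x is the direction in which the jaws open and shut, and the axes are right-handed (so a half turn about z gives the same grasp; the last joint's range is limited). The gripper opens to 85 mm and grips with 20 to 120 N. Pads are 22 mm wide; open, the fingers measure 114 mm over their backs; the gripper's body (76 mm by 85 mm) begins 54 mm behind the grasp point. The pads swing forward as they close: fully open they stand 13 mm farther back than shut.
Start: joints at [-1.492, 0.342, 1.524, -0, 1.275, -0.146], TCP at [0.117, -0.512, 0.216] pointing down, gripper open.
Joint ranges: [-2.53, 2.53], [-0.77, 2.02], [0.04, 2.7], [-1, 4.14], [0.28, 2.66], [-3.11, 3.11]. Speed limits (rad/s): [2.57, 2.57, 3.14, 3.14, 3.14, 3.14].

### API

Orientations are given as a unit quaternion [w, x, y, z].
In Python, from bench import manip gives the robot as it stands.
- The arm moves only by the tool apply_moves, never from a script. Its argument "plan" is a list of rows, each a list of 2 entries, a list of its own where there are three numbers: the shift along the tool's x, y, z in units of 30 mm (1.0 is 30 mm), then the turn about the tool's z in units of 10 degrees (1.0 is 10 degrees). In form: [[[x, y, z], roll], ...]. A call has 1 to 10 rows; each row shifts and turns the pose as measured when the row begins, along the tool's axes as they then stand; what a row does not reach is not made up. A row lasts 1/8 s, in which the tool goes at most 62.5 mm and 10.7 degrees, less where a joint would pass 70% of its speed; a pose out of reach is approached as far as the arm can. A call is refused whole if a number of a shift passes 1 or a number of a turn 1, either way. A call with a gripper value outside its range is refused whole. "hand" is the gripper command: -1 is shut, 1 is fully open, values between are in proportion, set as the call begins (left out, the last holds). The fingers move at their own pace and stop on an object; the grip force is fixed at half the most. Time passes only in rows, so rows that do not move let the fingers close. It gives the time, the measured TCP pose, the force and the opening at its end, in the units of the state.
- manip.read_state(): the state, without advancing time (a new reading comes with each control period).
- manip.get_image(name): name is "scene" or "top" or "wrist"; returns a dict with "color" (420x560x3 uint8, red, green, blue), "z_map" (420x560 float32, m along the optical axis (not along the pixel's ray), 0 where there is no reading), "intrinsics" (3x3 intrinsics, pixels), "rvec" (rotation vector, rad) and "tvec" (3), from world to camera coordinates, as OpenCV has them; the wrist camera has in their place "hand_eye" (4x4, takes a point from camera to tool coordinates, whose origin is the TCP and whose axes are the tool frame's). Camera axes: x right, y down, z forward; pixel columns grow to the right and rows downward; lengths in m; the calibration is good to about 2 mm. A picture is of the moment at which its call begins: read the wrist's pose just before it.
- manip.close_job(): hands the job in, once; it reports no verdict.
Trained networks look in a picture, given as the dict that the camera call returned (one of the last four; its "shot" number tells which), for a name from the list of things; names that differ only in an ending like _2 or _b are one class to them, and where a whole thing is asked for, a point or a joint stands for the part that bears it (a point fixed in the world has none). Each returns a list of dicts, best first, with "p" (0 to 1); they miss things now and then, are a little off and sometimes report something else, mostly with a low value. They report only what shows in the picture. A call takes as long as a camera call.
- manip.cut_out(thing, picture): "mask" (420x560 bool, what is visible of it) and "pixel" ([column, row] in pixels, amid what is visible of it).
- manip.spot_point(thing, picture): "pixel" ([column, row] in pixels: a listed point, or the origin of a listed thing).
The state is a dict: "t": time; "joints": joint angles; "qd": joint speeds; "tau": joint torques, N m; "eef_pos": TCP position; "eef_rot": TCP orientation; "force": force on the tool from outside, world axes, zero at the start; "torque": the same for the moment, N m; "gripper_width": finger opening in m.
Only numpy, scipy, OpenCV 4.12 (cv2) and the standard library are available. Lean on these libraries where they do the work, as an engineer would, in place of code of your own. Each camera call takes 0.05 s, during which the arm holds its last target. There are 200 camera calls.

## Working session

There is one attempt and no reset: what is moved stays moved. The work goes in short steps, Python scripts to look and compute and a tool call to move; the robot and the scene stay as the last step left them, time stands still between calls to the robot, and variables do not carry over. Pictures are saved under pics/ and viewed, about 12 in all and at most 16, crops included, and the job is handed in when it is done.

Besides the shell and the picture viewer there is one more tool, called after "Emit:" as name(argument=value, ...), one argument or row to a line, values as JSON. apply_moves: Moves the arm, as the interface text tells. Its arguments: {"type":"object","properties":{"plan":{"type":"array"},"hand":{"type":"number"}},"required":["plan"]}

```bash
mkdir -p pics
cat > h.py <<'E'
import numpy as np, cv2
from bench import manip
N=["slim_dropper","squat_dropper","spout_bottle","wide_jar"]
def save(im,f): cv2.imwrite('pics/'+f,im["color"][:,:,::-1])
def world(im):
    K=im["intrinsics"];z=im["z_map"];v,u=np.mgrid[:z.shape[0],:z.shape[1]]
    P=np.stack([(u-K[0,2])/K[0,0]*z,(v-K[1,2])/K[1,1]*z,z],-1)
    R=cv2.Rodrigues(np.array(im["rvec"],float))[0]
    W=(P-np.array(im["tvec"]).ravel())@R
    W[z==0]=np.nan
    return W
E
python3 - <<'E'
from h import *
im=manip.get_image("top");save(im,"top.png")
W=world(im)
s=manip.read_state();print(s["t"],s["eef_pos"],s["eef_rot"])
for n in N+["storage_rack","staining_rack","dish1"]:
    for r in manip.cut_out(n,im)[:2]:
        m=r["mask"];p=W[m];p=p[~np.isnan(p[:,0])]
        zt=np.percentile(p[:,2],98);t=p[p[:,2]>zt-.012]
        x=p[:,:2];c,sz,a=cv2.minAreaRect(x.astype(np.float32)*1000)
        print(n,round(r["p"],2),r["pixel"],m.sum(),"top",t.mean(0).round(3),"ztop",zt.round(3),"rect",np.round(c),np.round(sz),round(a,1))
sc=manip.get_image("scene");save(sc,"scene.png")
E
```

```text
0.05 [ 0.11702237 -0.51136235  0.21563908] [-5.51174409e-04  7.81963726e-01 -6.23323481e-01 -5.15003400e-04]
slim_dropper 0.64 [171.0, 223.3] 345 top [0.541 0.208 0.085] ztop 0.088 rect [545. 215.] [46. 30.] 55.0
squat_dropper 0.76 [204.5, 220.5] 507 top [0.546 0.144 0.081] ztop 0.086 rect [542. 147.] [41. 49.] 52.9
spout_bottle 0.66 [180.5, 226.4] 494 top [0.539 0.204 0.009] ztop 0.015 rect [540. 210.] [57. 58.] 6.0
spout_bottle 0.64 [139.8, 227.4] 442 top [0.535 0.269 0.079] ztop 0.085 rect [535. 274.] [41. 34.] 89.1
wide_jar 0.62 [242.6, 218.8] 407 top [0.549 0.08  0.074] ztop 0.076 rect [549.  79.] [36. 37.] 46.1
storage_rack 0.59 [190.9, 226.5] 2533 top [0.532 0.298 0.045] ztop 0.044 rect [542. 188.] [ 78. 286.] 4.6
staining_rack 0.56 [378.3, 229.1] 5141 top [ 0.562 -0.055  0.043] ztop 0.042 rect [ 524. -177.] [266.  72.] 72.2
staining_rack 0.25 [188.6, 224.6] 2183 top [0.532 0.305 0.042] ztop 0.044 rect [542. 188.] [ 77. 286.] 4.0
dish1 0.96 [182.8, 226.7] 460 top [0.539 0.203 0.008] ztop 0.014 rect [540. 210.] [54. 58.] 2.4
dish1 0.68 [250.4, 222.9] 392 top [0.549 0.077 0.01 ] ztop 0.016 rect [550.  82.] [56. 55.] 5.0
```

View pics/top.png

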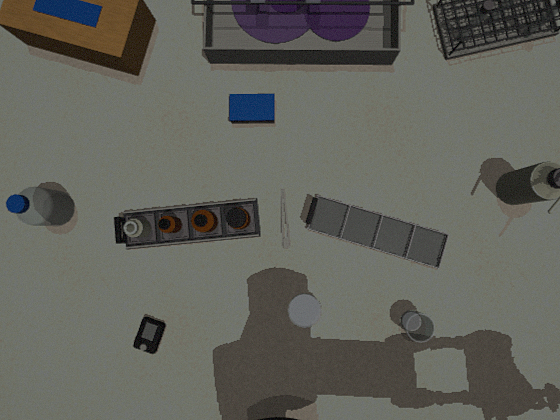

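View pics/scene.png

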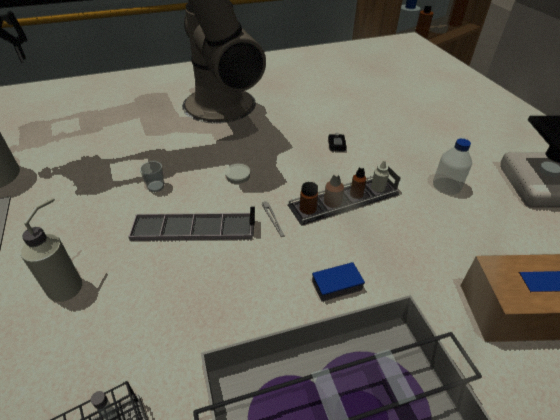

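The top view shows the storage rack on the left. From its tab at (118,229), the order is spout (133,228), slim (171,223), squat (204,220), jar (238,217). The staining rack is on the right with its tab at (309,208). So spout goes to y=-96, slim to -32, squat to +32 and jar to +96. Next I'll fit the rack poses.

```bash
cat >> h.py <<'E'
def pose(im,thing,dims,zr,pick=0):
    m=manip.cut_out(thing,im)[pick]["mask"]
    m=cv2.dilate(m.astype(np.uint8),np.ones((5,5)))>0
    W=world(im);p=W[m];p=p[(p[:,2]>zr[0])&(p[:,2]<zr[1])]
    return p
def yaw(s):
    w,x,y,z=s["eef_rot"];return np.arctan2(2*(x*y+w*z),1-2*(y*y+z*z))
def delta(tx,ty,tz,tyaw=None):
    s=manip.read_state();a=yaw(s);p=s["eef_pos"]
    d=np.array([tx,ty,tz])-p;c,sn=np.cos(a),np.sin(a)
    t=np.array([c*d[0]+sn*d[1], sn*d[0]-c*d[1], -d[2]])/.03
    print("t",round(s["t"],2),"pos",p.round(4),"yaw",np.degrees(a).round(2),"f",np.round(s["force"],1),"w",round(s["gripper_width"],4))
    print("shift units",t.round(2),"roll units",None if tyaw is None else round(-np.degrees((tyaw-a+np.pi)%(2*np.pi)-np.pi)/10,2))
E
python3 - <<'E'
from h import *
im=manip.get_image("top")
for n in ["storage_rack","staining_rack"]:
    for zr in [(.002,.025),(.008,.025),(.03,.06)]:
        p=pose(im,n,None,zr)
        if len(p)<5: continue
        c,sz,a=cv2.minAreaRect(p[:,:2].astype(np.float32)*1000);print(n,zr,len(p),np.round(c,1),np.round(sz,1),round(a,2),p.mean(0).round(4))
W=world(im)
for n in ["dish1"]:
    for r in manip.cut_out(n,im):
        p=W[r["mask"]];p=p[(p[:,2]<.03)];c,sz,a=cv2.minAreaRect(p[:,:2].astype(np.float32)*1000);print(n,r["p"],np.round(c,1),np.round(sz,1),round(a,2))
# top caps of bottles
for px,h in [((133,228),.075),((171,223),.075),((204,220),.075),((238,217),.065)]:
    u,v=px;w=W[v-16:v+17,u-14:u+15].reshape(-1,3);w=w[w[:,2]>h]
    c,rd=cv2.minEnclosingCircle(w[:,:2].astype(np.float32)*1000);print(px,len(w),w.mean(0).round(4),np.round(c,1),round(rd,1))
delta(.548,.08,.17,.07)
E
```

```text
storage_rack (0.002, 0.025) 2801 [541.8 187.1] [ 84.4 292.3] 4.89 [0.5415 0.173  0.0088]
storage_rack (0.008, 0.025) 1266 [542.2 178.8] [ 72.  262.5] 4.59 [0.5414 0.181  0.0138]
storage_rack (0.03, 0.06) 238 [537.6 205.2] [ 48.9 214.1] 3.42 [0.535  0.2749 0.0456]
staining_rack (0.002, 0.025) 4903 [ 522.6 -179.4] [277.8  79.1] 72.23 [ 0.5207 -0.1841  0.0057]
staining_rack (0.008, 0.025) 648 [ 521.6 -180. ] [260.3  68.1] 72.23 [ 0.518  -0.1964  0.0134]
staining_rack (0.03, 0.06) 148 [561.7 -54.4] [ 9.9 49.4] 72.11 [ 0.5617 -0.0543  0.0432]
dish1 0.93 [534.3 274.6] [53.7 58.2] 4.51
dish1 0.81 [550.   81.2] [54.  55.5] 5.1
dish1 0.64 [544.7 144.2] [53.7 52.3] 4.01
dish1 0.6 [539.4 209. ] [56.1 54.5] 4.14
(133, 228) 37 [0.5352 0.2686 0.0808] [535.4 270.4] 6.7
(171, 223) 60 [0.5411 0.2086 0.0814] [541.7 208.9] 9.4
(204, 220) 52 [0.5456 0.1434 0.0835] [545.7 144.3] 8.6
(238, 217) 317 [0.5494 0.0808 0.0739] [549.4  81.4] 17.9
t 0.85 pos [ 0.1171 -0.5118  0.2163] yaw -77.12 f [-0.1 -0.1 -0.1] w 0.085
shift units [-16.03 -18.4    1.54] roll units -8.11
```

Measured fits: staining rack centre (0.5216,-0.1800), yaw -17.8°, and its tab position agrees. Storage yaw is 4.6°. First I'll turn the tool to the storage yaw.

Emit:
apply_moves(
  plan=[
    [[0,0,0],-1],
    [[0,0,0],-1],
    [[0,0,0],-1],
    [[0,0,0],-1],
    [[0,0,0],-1],
    [[0,0,0],-1],
    [[0,0,0],-1],
    [[0,0,0],-1],
    [[0,0,0],-0.2],
  ],
  hand=1,
)

```text
t: 1.98
eef_pos: [0.1171, -0.5118, 0.2164]
eef_rot: [0.0, 0.998, 0.067, 0.0]
force: [1.2, 0.2, -0.7]
gripper_width: 0.0857
```

```bash
python3 -c "
from h import *
delta(.5494,.081,.17,.08)"
```

```text
t 1.98 pos [ 0.1171 -0.5118  0.2164] yaw 7.64 f [ 1.2  0.2 -0.7] w 0.0857
shift units [ 16.91 -17.67   1.55] roll units 0.31
```

Emit:
apply_moves(
  plan=[
    [[0.84,-0.88,0],0.3],
    [[0.84,-0.88,0],0],
    [[0.84,-0.88,0],0],
    [[0.84,-0.88,0],0],
    [[0.84,-0.88,0],0],
    [[0.84,-0.88,0],0],
    [[0.84,-0.88,0],0],
    [[0.84,-0.88,0],0],
    [[0.84,-0.88,0],0],
    [[0.84,-0.88,0],0],
  ],
)

```text
t: 3.22
eef_pos: [0.3516, -0.2212, 0.2168]
eef_rot: [0.002, 0.999, 0.037, 0.001]
force: [-0.5, 0.1, -0.2]
gripper_width: 0.0851
```

Emit:
apply_moves(
  plan=[
    [[0.84,-0.88,0.1],0],
    [[0.84,-0.88,0.1],0],
    [[0.84,-0.88,0.1],0],
    [[0.84,-0.88,0.1],0],
    [[0.84,-0.88,0.1],0],
    [[0.84,-0.88,0.1],0],
    [[0.84,-0.88,0.1],0],
    [[0.84,-0.88,0.1],0],
  ],
)

```text
t: 4.22
eef_pos: [0.5433, 0.0125, 0.1931]
eef_rot: [0.003, 0.999, 0.037, 0.003]
force: [-0.2, -0.9, 0.3]
gripper_width: 0.0854
```

```bash
python3 -c "
from h import *
delta(.5494,.081,.16,.08)"
```

```text
t 4.22 pos [0.5433 0.0125 0.1931] yaw 4.29 f [-0.2 -0.9  0.3] w 0.0854
shift units [ 0.37 -2.26  1.1 ] roll units -0.03
```

Emit:
apply_moves(
  plan=[
    [[0.1,-0.6,0.3],0],
    [[0.1,-0.6,0.3],0],
    [[0.1,-0.6,0.3],0],
    [[0.1,-0.5,0.2],0],
    [[0,0,0],0],
  ],
)

```text
t: 4.85
eef_pos: [0.5492, 0.0865, 0.1566]
eef_rot: [0.003, 0.999, 0.038, 0.002]
force: [0.3, 0.2, 0.8]
gripper_width: 0.0853
```

Run:
```python
from h import *
delta(.5494,.081,.045,.08)
s=manip.read_state();im=manip.get_image("wrist");save(im,"w1.png")
H=np.array(im["hand_eye"]);K=im["intrinsics"];z=im["z_map"];v,u=np.mgrid[:420,:560]
P=np.stack([(u-K[0,2])/K[0,0]*z,(v-K[1,2])/K[1,1]*z,z,np.ones_like(z)],-1)@H.T
from scipy.spatial.transform import Rotation as R
w,x,y,q=s["eef_rot"];W=P[...,:3]@R.from_quat([x,y,q,w]).as_matrix().T+s["eef_pos"]
for c,h0,h1,rd in [((.5494,.081),.065,.08,.025),((.5456,.1438),.07,.095,.02)]:
    m=(z>0)&(np.hypot(W[...,0]-c[0],W[...,1]-c[1])<rd)&(W[...,2]>h0)&(W[...,2]<h1)
    w=W[m]; 
    if len(w)>5: print(len(w),w.mean(0).round(4),cv2.minEnclosingCircle(w[:,:2].astype(np.float32)*1000))
```

```text
t 4.85 pos [0.5492 0.0865 0.1566] yaw 4.4 f [0.3 0.2 0.8] w 0.0853
shift units [-0.01  0.18  3.72] roll units -0.02
1333 [0.5509 0.0838 0.0734] ((551.0992431640625, 82.54424285888672), 17.90717124938965)
635 [0.5472 0.1467 0.0772] ((547.23828125, 146.23695373535156), 11.337996482849121)
```

View pics/w1.png

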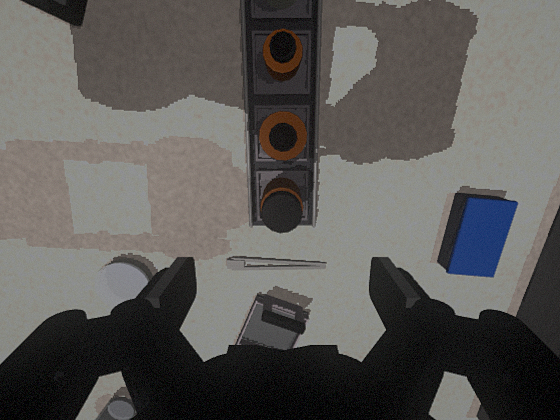

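The wrist view shows the jar cap at (281,210), centred between the fingers. The wrist depth agrees with the top camera to 2 mm, so I'll descend and grip.

Emit:
apply_moves(
  plan=[
    [[0.03,0.15,0.3],0],
    [[0,0,0.7],0],
    [[0,0,0.7],0],
    [[0,0,0.7],0],
    [[0,0,0.6],0],
    [[0,0,0.5],0],
    [[0,0,0.2],0],
    [[0,0,0],0],
  ],
)

```text
t: 5.9
eef_pos: [0.5529, 0.0741, 0.0423]
eef_rot: [0.004, 0.999, 0.035, 0.004]
force: [-0.0, -1.1, 0.0]
gripper_width: 0.0851
```

Emit:
apply_moves(
  plan=[
    [[0,0,0],0],
    [[0,0,0],0],
    [[0,0,0],0],
    [[0,0,0],0],
    [[0,0,0],0],
    [[0,0,0],0],
    [[0,0,0],0],
    [[0,0,0],0],
  ],
  hand=-1,
)

```text
t: 6.9
eef_pos: [0.554, 0.0742, 0.0443]
eef_rot: [0.004, 0.999, 0.035, 0.005]
force: [-1.0, -0.1, -0.5]
gripper_width: 0.0336
```

Two surprises: the opening is 33.6 mm where the jar is 40 mm, and y drifted by -8 mm. I'll look before lifting.

Run:
```python
from h import *
delta(.55,.082,.045,.08)
im=manip.get_image("wrist");save(im,"w2.png")
delta(.55,.082,.045,.08)
```

```text
t 6.9 pos [0.554  0.0742 0.0443] yaw 4.03 f [-1.  -0.1 -0.5] w 0.0336
shift units [-0.12 -0.27 -0.02] roll units -0.06
t 6.95 pos [0.5541 0.0742 0.0443] yaw 4.03 f [ 0.1  0.3 -0.5] w 0.0332
shift units [-0.12 -0.27 -0.02] roll units -0.06
```

View pics/w2.png

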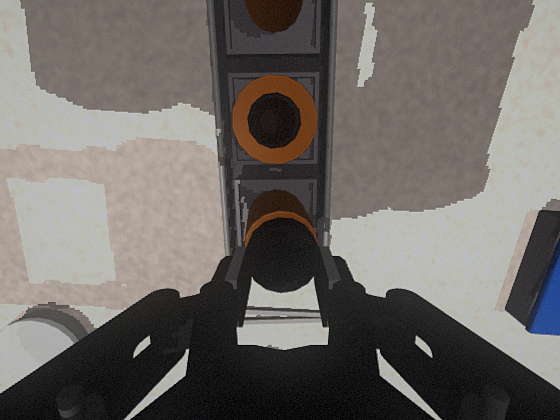

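The jar cap is at (282,253), ahead of the pad centres. The pads have only its near edge, so I'll release and re-measure.

Emit:
apply_moves(
  plan=[
    [[0,0,0],0],
    [[0,0,0],0],
    [[0,0,0],0],
    [[0,0,0],0],
    [[0,0,0],0],
    [[0,0,0],0],
  ],
  hand=1,
)

```text
t: 7.7
eef_pos: [0.5541, 0.0742, 0.0443]
eef_rot: [0.004, 0.999, 0.035, 0.006]
force: [1.0, 0.6, -0.8]
gripper_width: 0.0856
```

```bash
cat >> h.py <<'E'
from scipy.spatial.transform import Rotation
def wristworld():
    s=manip.read_state();im=manip.get_image("wrist")
    H=np.array(im["hand_eye"]);K=im["intrinsics"];z=im["z_map"];v,u=np.mgrid[:420,:560]
    P=np.stack([(u-K[0,2])/K[0,0]*z,(v-K[1,2])/K[1,1]*z,z,np.ones_like(z)],-1)@H.T
    w,x,y,q=s["eef_rot"];W=P[...,:3]@Rotation.from_quat([x,y,q,w]).as_matrix().T+s["eef_pos"]
    W[z==0]=np.nan;return im,W
def cap(W,c,h0,h1,rd):
    m=(np.hypot(W[...,0]-c[0],W[...,1]-c[1])<rd)&(W[...,2]>h0)&(W[...,2]<h1)
    w=W[m]
    if len(w)>5: print("cap",len(w),w.mean(0).round(4),cv2.minEnclosingCircle(w[:,:2].astype(np.float32)*1000))
E
python3 - <<'E'
from h import *
im,W=wristworld();cap(W,(.55,.085),.068,.08,.03)
t=manip.get_image("top");cap(world(t),(.55,.085),.065,.08,.028)
delta(.55,.082,.045,.08)
E
```

```text
cap 4046 [0.5513 0.0844 0.0734] ((551.487060546875, 82.77287292480469), 18.159332275390625)
t 7.8 pos [0.5541 0.0742 0.0443] yaw 4.02 f [-0.5  0.4 -0.1] w 0.0856
shift units [-0.12 -0.27 -0.02] roll units -0.06
```

Emit:
apply_moves(
  plan=[
    [[-0.1,-0.3,0],0],
    [[0,0,0],0],
    [[0,0,0],0],
  ],
)

```text
t: 8.18
eef_pos: [0.5501, 0.0839, 0.0442]
eef_rot: [0.004, 0.999, 0.035, 0.006]
force: [1.0, 0.3, -0.3]
gripper_width: 0.0857
```

Emit:
apply_moves(
  plan=[
    [[0,0,0],0],
    [[0,0,0],0],
    [[0,0,0],0],
    [[0,0,0],0],
    [[0,0,0],0],
    [[0,0,0],0],
    [[0,0,0],0],
    [[0,0,0],0],
    [[0,0,0],0],
  ],
  hand=-1,
)

```text
t: 9.3
eef_pos: [0.5503, 0.0837, 0.0446]
eef_rot: [0.004, 0.999, 0.035, 0.006]
force: [0.4, 0.3, 1.1]
gripper_width: 0.0335
```

Run:
```python
from h import *
im,W=wristworld();cap(W,(.55,.085),.068,.08,.03)
delta(.55,.082,.045,.08)
```

```text
cap 4462 [0.5515 0.0856 0.0738] ((550.044921875, 90.96117401123047), 28.865188598632812)
t 9.35 pos [0.5503 0.0837 0.0446] yaw 4.02 f [-0.5 -0.   1.6] w 0.0334
shift units [-0.01  0.06 -0.01] roll units -0.06
```

Centred on the jar, it reads 33.5 mm again, so the reading is just biased for a solid grip. A short lift should confirm the hold.

Emit:
apply_moves(
  plan=[
    [[0,0,-0.3],0],
    [[0,0,-0.5],0],
    [[0,0,-0.8],0],
    [[0,0,-0.9],0],
    [[0,0,-0.9],0],
    [[0,0,-0.5],0],
    [[0,0,0],0],
  ],
)

```text
t: 10.22
eef_pos: [0.5492, 0.0846, 0.1706]
eef_rot: [0.004, 0.999, 0.035, 0.008]
force: [0.2, 0.6, -2.6]
gripper_width: 0.0338
```

Run:
```python
from h import *
im,W=wristworld();cap(W,(.551,.085),.12,.20,.028)
t=manip.get_image("top");W2=world(t);a=W2[200:235,222:255].reshape(-1,3);print(np.nanmin(a[:,2]))
delta(.5509,-.0886,.162,-.31)
```

```text
cap 5039 [0.5502 0.0923 0.1867] ((550.461669921875, 92.2558822631836), 27.025278091430664)
0.0003977587938119456
t 10.32 pos [0.5484 0.0846 0.1689] yaw 4.02 f [ 0.5  0.1 -2. ] w 0.0335
shift units [-0.32  5.76  0.23] roll units 2.18
```

Jar held and lifted. Now I'll turn and carry it to the +96 pocket.

Emit:
apply_moves(
  plan=[
    [[0,0,0],0.8],
    [[0,0,0],0.8],
    [[0,0,0],0.58],
    [[0.2,0.6,0],0],
    [[0.26,0.8,0],0],
    [[0.26,0.8,0],0],
    [[0.26,0.8,0],0],
    [[0.26,0.8,0],0],
    [[0.26,0.8,0],0],
    [[0.2,0.6,0],0],
  ],
)

```text
t: 11.58
eef_pos: [0.5426, -0.0901, 0.1625]
eef_rot: [0.005, 0.988, -0.153, -0.001]
force: [0.2, -0.6, -0.8]
gripper_width: 0.0335
```

Emit:
apply_moves(
  plan=[
    [[0.1,0.2,0],0],
    [[0,0,0],0],
  ],
)

```text
t: 11.82
eef_pos: [0.5427, -0.0992, 0.1616]
eef_rot: [0.005, 0.988, -0.153, -0.002]
force: [-0.4, 0.0, -1.7]
gripper_width: 0.0337
```

Run:
```python
from h import *
delta(.5509,-.0886,.042,-.31)
```

```text
t 11.82 pos [ 0.5427 -0.0992  0.1616] yaw -17.64 f [-0.4  0.  -1.7] w 0.0337
shift units [ 0.15 -0.42  3.99] roll units 0.01
```

Emit:
apply_moves(
  plan=[
    [[0.15,-0.42,0.3],0],
    [[0,0,0.7],0],
    [[0,0,0.7],0],
    [[0,0,0.5],0],
    [[0,0,0.2],0],
    [[0,0,0],0],
    [[0,0,0],0],
  ],
)

```text
t: 12.7
eef_pos: [0.5526, -0.0827, 0.0859]
eef_rot: [0.004, 0.989, -0.15, -0.002]
force: [-0.3, 0.1, -0.8]
gripper_width: 0.0332
```

Run:
```python
from h import *
delta(.5509,-.0886,.042,-.31)
```

```text
t 12.7 pos [ 0.5526 -0.0827  0.0859] yaw -17.25 f [-0.3  0.1 -0.8] w 0.0332
shift units [0.   0.21 1.46] roll units 0.05
```

Emit:
apply_moves(
  plan=[
    [[0,0.17,0.2],0],
    [[0,0,0.4],0],
    [[0,0,0.4],0],
    [[0,0,0.2],0],
    [[0,0,0],0],
    [[0,0,0],0],
  ],
)

```text
t: 13.45
eef_pos: [0.5512, -0.0887, 0.048]
eef_rot: [0.004, 0.989, -0.15, -0.001]
force: [-0.8, -0.5, -1.2]
gripper_width: 0.0337
```

Run:
```python
from h import *
delta(.5509,-.0886,.042,-.31)
```

```text
t 13.45 pos [ 0.5512 -0.0887  0.048 ] yaw -17.29 f [-0.8 -0.5 -1.2] w 0.0337
shift units [-0.01  0.    0.2 ] roll units 0.05
```

Emit:
apply_moves(
  plan=[
    [[0,0,0.1],0],
    [[0,0,0.08],0],
    [[0,0,0],0],
    [[0,0,0],0],
  ],
)

```text
t: 13.95
eef_pos: [0.5517, -0.0888, 0.0429]
eef_rot: [0.004, 0.989, -0.15, -0.0]
force: [-0.1, 0.2, -0.7]
gripper_width: 0.0337
```

Emit:
apply_moves(
  plan=[
    [[0,0,0.03],0],
    [[0,0,0],0],
  ],
)

```text
t: 14.2
eef_pos: [0.5518, -0.0888, 0.0423]
eef_rot: [0.004, 0.989, -0.15, -0.0]
force: [-0.7, 0.8, -0.5]
gripper_width: 0.0335
```

Emit:
apply_moves(
  plan=[
    [[0,0,0],0],
    [[0,0,0],0],
    [[0,0,0],0],
    [[0,0,0],0],
    [[0,0,0],0],
    [[0,0,0],0],
  ],
  hand=1,
)

```text
t: 14.95
eef_pos: [0.5521, -0.0889, 0.0425]
eef_rot: [0.004, 0.989, -0.15, 0.0]
force: [0.0, -0.3, -0.2]
gripper_width: 0.0854
```

Emit:
apply_moves(
  plan=[
    [[0,0,-0.4],0],
    [[0,0,-0.7],0],
    [[0,0,-0.9],0],
    [[0,0,-0.9],0],
    [[0,0,-0.6],0],
    [[0,0,0],0],
  ],
)

```text
t: 15.7
eef_pos: [0.5527, -0.0881, 0.1548]
eef_rot: [0.004, 0.989, -0.15, 0.002]
force: [0.0, 0.3, 0.5]
gripper_width: 0.0854
```

Run:
```python
from h import *
im,W=wristworld();cap(W,(.5509,-.0886),.06,.08,.025)
delta(.5465,.145,.16,.08)
```

```text
cap 1356 [ 0.5526 -0.0879  0.0707] ((552.1685791015625, -89.06193542480469), 17.918033599853516)
t 15.75 pos [ 0.5522 -0.088   0.1538] yaw -17.28 f [ 0.3 -0.3  0.1] w 0.0855
shift units [-2.49 -7.36 -0.21] roll units -2.19
```

Jar stands in its pocket: cap top at 71 mm as expected, within 2 mm of centre. Next the squat dropper.

Emit:
apply_moves(
  plan=[
    [[0,0,-0.1],-0.8],
    [[0,0,-0.1],-0.8],
    [[0,0,0],-0.6],
    [[0.05,-0.8,0],0],
    [[0.05,-0.8,0],0],
    [[0.05,-0.8,0],0],
    [[0.05,-0.8,0],0],
    [[0.05,-0.8,0],0],
    [[0.05,-0.8,0],0],
    [[0.05,-0.8,0],0],
  ],
)

```text
t: 17.0
eef_pos: [0.5407, 0.0844, 0.1484]
eef_rot: [0.003, 0.999, 0.046, -0.009]
force: [0.3, 0.0, 0.0]
gripper_width: 0.0852
```

Emit:
apply_moves(
  plan=[
    [[0.05,-0.8,0],0],
    [[0,-0.4,0],0],
    [[0,0,0],0],
    [[0,0,0],0],
  ],
)

```text
t: 17.5
eef_pos: [0.537, 0.1218, 0.1452]
eef_rot: [0.003, 0.999, 0.047, -0.012]
force: [0.7, 1.1, 0.2]
gripper_width: 0.0856
```

Run:
```python
from h import *
im,W=wristworld();cap(W,(.5465,.145),.07,.09,.016);cap(W,(.5412,.2088),.07,.095,.016)
delta(.5465,.145,.045,.08)
```

```text
cap 623 [0.5469 0.1477 0.0771] ((547.297119140625, 146.34268188476562), 11.4531831741333)
cap 601 [0.5418 0.2107 0.0785] ((542.0546875, 211.08255004882812), 9.861342430114746)
t 17.55 pos [0.537  0.1217 0.1452] yaw 5.34 f [ 0.4 -0.2 -0.4] w 0.0854
shift units [ 0.39 -0.74  3.34] roll units 0.08
```

Emit:
apply_moves(
  plan=[
    [[0.3,-0.6,-0.1],0.1],
    [[0,0,0],0],
    [[0,0,0],0],
  ],
)

```text
t: 17.92
eef_pos: [0.5445, 0.1381, 0.1478]
eef_rot: [0.003, 0.999, 0.037, -0.012]
force: [0.0, 0.0, -0.8]
gripper_width: 0.0853
```

Run:
```python
from h import *
delta(.547,.146,.045,.08)
```

```text
t 17.93 pos [0.5445 0.1381 0.1478] yaw 4.18 f [ 0.   0.  -0.8] w 0.0853
shift units [ 0.1  -0.26  3.43] roll units -0.04
```

Emit:
apply_moves(
  plan=[
    [[0.15,-0.25,0.3],0],
    [[0,0,0.6],0],
    [[0,0,0.6],0],
    [[0,0,0.3],0],
    [[0,0,0],0],
    [[0,0,0],0],
  ],
)

```text
t: 18.68
eef_pos: [0.5475, 0.1449, 0.0906]
eef_rot: [0.003, 0.999, 0.036, -0.012]
force: [1.1, 1.1, 0.5]
gripper_width: 0.0856
```

Run:
```python
from h import *
delta(.547,.146,.045,.08)
```

```text
t 18.68 pos [0.5475 0.1449 0.0906] yaw 4.1 f [1.1 1.1 0.5] w 0.0856
shift units [-0.01 -0.04  1.52] roll units -0.05
```

Emit:
apply_moves(
  plan=[
    [[0.02,0,0.4],0],
    [[0.02,0,0.5],0],
    [[0,0,0.3],0],
    [[0,0,0.15],0],
    [[0,0,0],0],
    [[0,0,0],0],
  ],
)

```text
t: 19.42
eef_pos: [0.5482, 0.1448, 0.0478]
eef_rot: [0.003, 0.999, 0.036, -0.012]
force: [-0.8, -1.3, 0.9]
gripper_width: 0.0856
```

Emit:
apply_moves(
  plan=[
    [[0,0,0],0],
    [[0,0,0],0],
    [[0,0,0],0],
    [[0,0,0],0],
    [[0,0,0],0],
    [[0,0,0],0],
    [[0,0,0],0],
    [[0,0,0],0],
  ],
  hand=-1,
)

```text
t: 20.42
eef_pos: [0.5487, 0.1448, 0.049]
eef_rot: [0.003, 0.999, 0.036, -0.011]
force: [-0.9, -0.2, 0.5]
gripper_width: 0.0202
```

The width reads 20 mm on a 42 mm body, so something differs, perhaps a grip on the collar. I'll look.

Run:
```python
from h import *
im,W=wristworld();sc=manip.get_image("scene")
a=im["color"][150:420,150:430];b=cv2.resize(sc["color"][130:260,260:420],None,fx=2.5,fy=2.5,interpolation=cv2.INTER_CUBIC)
c=np.zeros((330,690,3),np.uint8);c[:270,:280]=a;c[:325,285:685]=b[:325,:400];cv2.imwrite("pics/c.png",c[:,:,::-1])
s=manip.read_state();print(s["joints"],s["gripper_width"])
# lowest finger points: scan wrist depth in tool frame
H=np.array(im["hand_eye"]);print(H.round(3))
```

```text
[ 0.12570831  0.60959729  1.58857564 -0.00544163  0.96568936  0.05718454] 0.01975281374608454
[[ 1.     0.     0.     0.002]
 [-0.     0.96   0.28  -0.072]
 [ 0.    -0.28   0.96  -0.158]
 [ 0.     0.     0.     1.   ]]
```

View pics/c.png

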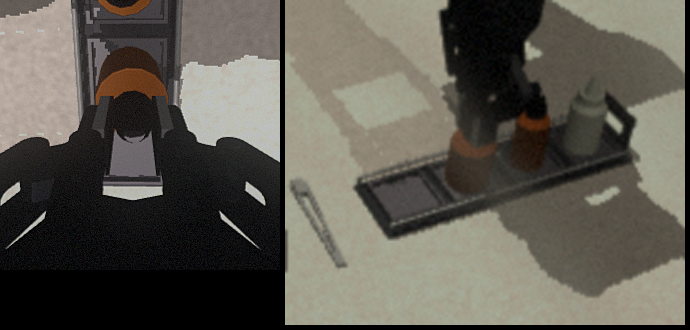

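Run:
```python
from h import *
im,W=wristworld()
for u,v in [(257,248),(255,255),(253,262),(250,272),(250,285),(311,248),(314,256),(316,265),(318,280),(285,257),(285,235),(285,220)]:
    print((u,v),W[v,u].round(3),im["color"][v,u])
```

```text
(257, 248) [0.538 0.156 0.071] [63 60 59]
(255, 255) [0.538 0.156 0.081] [52 49 52]
(253, 262) [0.537 0.155 0.086] [61 58 58]
(250, 272) [0.537 0.155 0.095] [56 53 53]
(250, 285) [0.539 0.156 0.107] [25 30 27]
(311, 248) [0.565 0.158 0.072] [55 52 51]
(314, 256) [0.565 0.157 0.079] [57 57 57]
(316, 265) [0.566 0.158 0.089] [61 57 58]
(318, 280) [0.565 0.158 0.102] [66 66 63]
(285, 257) [0.552 0.155 0.078] [21 15 14]
(285, 235) [0.551 0.16  0.062] [104  55  22]
(285, 220) [0.551 0.166 0.055] [114  65  33]
```

The fingertip pixels at (257,248) and (311,248) come out at about 65 mm height with the TCP at 49 mm. The real fingertips therefore sit about 30 mm higher than stated, and the grip was on the collar (and earlier on the jar's cap). I'll reopen and go about 25 mm lower for a body grip.

Emit:
apply_moves(
  plan=[
    [[0,0,0],0],
    [[0,0,0],0],
    [[0,0,0],0],
    [[0,0,0],0],
    [[0,0,0],0],
    [[0,0,0.3],0],
    [[0,0,0.3],0],
    [[0,0,0.15],0],
    [[0,0,0],0],
    [[0,0,0],0],
  ],
  hand=1,
)

```text
t: 21.82
eef_pos: [0.5478, 0.1446, 0.024]
eef_rot: [0.003, 0.999, 0.036, -0.012]
force: [0.3, -0.5, 0.3]
gripper_width: 0.0854
```

Run:
```python
from h import *
delta(.547,.146,.02,.08)
im,W=wristworld();save(im,"w4.png");cap(W,(.547,.146),.07,.09,.016)
# fingertips: black pts near tool y, lowest
s=manip.read_state()
d=W-s["eef_pos"];a=yaw(s);X=np.cos(a)*d[...,0]+np.sin(a)*d[...,1]
for sg in (-1,1):
    m=(sg*X>.036)&(sg*X<.055)&(np.abs(W[...,1]-s["eef_pos"][1])<.015)&(W[...,2]>.025)&(W[...,2]<.12)
    print(sg,m.sum(),np.percentile(W[m][:,2],[0,2,10]).round(3) if m.sum() else "")
```

```text
t 21.82 pos [0.5478 0.1446 0.024 ] yaw 4.1 f [ 0.3 -0.5  0.3] w 0.0854
shift units [-0.02 -0.05  0.13] roll units -0.05
cap 2142 [0.5473 0.1503 0.0776] ((547.0737915039062, 146.88088989257812), 11.560388565063477)
-1 5631 [0.052 0.057 0.066]
1 2437 [0.051 0.054 0.059]
```

Open fingertips sit about 27 mm above the reported TCP, which confirms a ~30 mm tool offset. I'll go down another 12 mm and grip.

Emit:
apply_moves(
  plan=[
    [[0,-0.03,0.2],0],
    [[0,0,0.15],0],
    [[0,0,0.05],0],
    [[0,0,0],0],
  ],
)

```text
t: 22.38
eef_pos: [0.5476, 0.1455, 0.0115]
eef_rot: [0.003, 0.999, 0.036, -0.011]
force: [-0.2, -0.8, 0.6]
gripper_width: 0.0857
```

Emit:
apply_moves(
  plan=[
    [[0,0,0],0],
    [[0,0,0],0],
    [[0,0,0],0],
    [[0,0,0],0],
    [[0,0,0],0],
    [[0,0,0],0],
    [[0,0,0],0],
  ],
  hand=-1,
)

```text
t: 23.25
eef_pos: [0.5477, 0.1455, 0.0121]
eef_rot: [0.003, 0.999, 0.036, -0.011]
force: [-0.4, 0.0, 0.1]
gripper_width: 0.0401
```

The opening is now 40 mm, so this is a body grip. Lifting.

Emit:
apply_moves(
  plan=[
    [[0,0,-0.3],0],
    [[0,0,-0.5],0],
    [[0,0,-0.8],0],
    [[0,0,-0.8],0],
    [[0,0,-0.7],0],
    [[0,0,-0.4],0.8],
    [[0,0,0],0.8],
    [[0,0,0],0.6],
    [[0,0,0],0],
  ],
)

```text
t: 24.38
eef_pos: [0.5517, 0.1466, 0.1295]
eef_rot: [0.004, 0.987, -0.161, -0.006]
force: [-0.3, -0.5, -1.3]
gripper_width: 0.0404
```

Run:
```python
from h import *
delta(.5314,-.1495,.13,-.31)
```

```text
t 24.38 pos [0.5517 0.1466 0.1295] yaw -18.52 f [-0.3 -0.5 -1.3] w 0.0404
shift units [ 2.49  9.57 -0.02] roll units -0.08
```

Emit:
apply_moves(
  plan=[
    [[0.1,0.5,-0.1],-0.08],
    [[0.2,0.8,0],0],
    [[0.22,0.8,0],0],
    [[0.22,0.8,0],0],
    [[0.22,0.8,0],0],
    [[0.22,0.8,0],0],
    [[0.22,0.8,0],0],
    [[0.22,0.8,0],0],
    [[0.22,0.8,0],0],
    [[0.22,0.8,0],0],
  ],
)

```text
t: 25.62
eef_pos: [0.5437, -0.0978, 0.14]
eef_rot: [0.004, 0.99, -0.139, -0.003]
force: [0.2, 0.0, -1.1]
gripper_width: 0.0399
```

Emit:
apply_moves(
  plan=[
    [[0.2,0.8,0],0],
    [[0.1,0.4,0],0],
    [[0,0,0],0],
    [[0,0,0],0],
  ],
)

```text
t: 26.12
eef_pos: [0.5424, -0.1366, 0.1415]
eef_rot: [0.004, 0.991, -0.137, -0.003]
force: [0.4, -0.7, -1.1]
gripper_width: 0.0403
```

Run:
```python
from h import *
delta(.5314,-.1495,.009,-.31)
```

```text
t 26.12 pos [ 0.5424 -0.1366  0.1415] yaw -15.71 f [ 0.4 -0.7 -1.1] w 0.0403
shift units [-0.24  0.51  4.42] roll units 0.21
```

Emit:
apply_moves(
  plan=[
    [[-0.25,0.45,0.2],0.2],
    [[0,0,0.6],0],
    [[0,0,0.7],0],
    [[0,0,0.5],0],
    [[0,0,0.2],0],
    [[0,0,0],0],
    [[0,0,0],0],
  ],
)

```text
t: 27.0
eef_pos: [0.5287, -0.1476, 0.0735]
eef_rot: [0.004, 0.988, -0.155, -0.003]
force: [1.1, 0.6, -1.0]
gripper_width: 0.0407
```

Run:
```python
from h import *
delta(.5314,-.1495,.009,-.31)
```

```text
t 27.0 pos [ 0.5287 -0.1476  0.0735] yaw -17.85 f [ 1.1  0.6 -1. ] w 0.0407
shift units [0.1  0.03 2.15] roll units -0.01
```

Emit:
apply_moves(
  plan=[
    [[0.08,0.03,0.4],0],
    [[0,0,0.6],0],
    [[0,0,0.5],0],
    [[0,0,0.3],0],
    [[0,0,0.1],0],
    [[0,0,0],0],
    [[0,0,0],0],
  ],
)

```text
t: 27.88
eef_pos: [0.5322, -0.1504, 0.0148]
eef_rot: [0.004, 0.988, -0.155, -0.001]
force: [0.4, -0.1, -1.1]
gripper_width: 0.0405
```

Run:
```python
from h import *
delta(.5314,-.1495,.009,-.31)
```

```text
t 27.88 pos [ 0.5322 -0.1504  0.0148] yaw -17.84 f [ 0.4 -0.1 -1.1] w 0.0405
shift units [-0.03 -0.02  0.19] roll units -0.01
```

Emit:
apply_moves(
  plan=[
    [[0,0,0.1],0],
    [[0,0,0.06],0],
    [[0,0,0.03],0],
    [[0,0,0],0],
  ],
)

```text
t: 28.38
eef_pos: [0.5327, -0.1507, 0.0096]
eef_rot: [0.005, 0.988, -0.155, -0.0]
force: [-0.2, 0.9, -0.8]
gripper_width: 0.0403
```

Emit:
apply_moves(
  plan=[
    [[0,0,0],0],
    [[0,0,0],0],
    [[0,0,0],0],
    [[0,0,0],0],
    [[0,0,0],0],
    [[0,0,0],0],
  ],
  hand=1,
)

```text
t: 29.12
eef_pos: [0.5331, -0.1509, 0.0101]
eef_rot: [0.005, 0.988, -0.155, 0.0]
force: [0.2, -0.5, -1.0]
gripper_width: 0.0856
```

Emit:
apply_moves(
  plan=[
    [[0,0,-0.3],0],
    [[0,0,-0.7],0],
    [[0,0,-0.9],0],
    [[0,0,-0.9],0],
    [[0,0,-0.6],0],
    [[0,0,0],-0.8],
    [[0,0,0],-0.8],
    [[0,0,0],-0.6],
    [[0,0,0],0],
  ],
)

```text
t: 30.25
eef_pos: [0.534, -0.1501, 0.1212]
eef_rot: [0.006, 0.999, 0.042, 0.002]
force: [-0.2, -0.1, -0.2]
gripper_width: 0.0856
```

Run:
```python
from h import *
im,W=wristworld();cap(W,(.5314,-.1495),.065,.09,.02)
cap(world(manip.get_image("top")),(.5314,-.1495),.065,.09,.02)
delta(.5415,.209,.13,.08)
```

```text
cap 722 [ 0.5349 -0.1474  0.0744] ((535.1014404296875, -149.48704528808594), 11.407441139221191)
t 30.35 pos [ 0.534  -0.1501  0.121 ] yaw 4.71 f [-0.3 -0.2 -0.8] w 0.0853
shift units [  1.23 -11.91  -0.3 ] roll units 0.01
```

Squat is placed: its collar top is 3 mm lower than before, as it should be. Now the slim dropper.

Emit:
apply_moves(
  plan=[
    [[0.05,-0.5,-0.1],0],
    [[0.09,-0.8,-0.1],0],
    [[0.09,-0.8,0],0],
    [[0.09,-0.8,0],0],
    [[0.09,-0.8,0],0],
    [[0.09,-0.8,0],0],
    [[0.09,-0.8,0],0],
    [[0.09,-0.8,0],0],
    [[0.09,-0.8,0],0],
    [[0.09,-0.8,0],0],
  ],
)

```text
t: 31.6
eef_pos: [0.5402, 0.0969, 0.1267]
eef_rot: [0.005, 0.999, 0.035, 0.002]
force: [1.0, -0.0, 0.6]
gripper_width: 0.0852
```

Emit:
apply_moves(
  plan=[
    [[0.09,-0.8,0],0],
    [[0.09,-0.8,0],0],
    [[0.09,-0.8,0],0],
    [[0.09,-0.8,0],0],
    [[0,-0.4,0],0],
    [[0,0,0],0],
    [[0,0,0],0],
  ],
)

```text
t: 32.48
eef_pos: [0.5398, 0.2149, 0.1267]
eef_rot: [0.004, 0.999, 0.035, 0.001]
force: [-0.5, 0.5, -0.6]
gripper_width: 0.0851
```

Run:
```python
from h import *
im,W=wristworld();cap(W,(.5412,.2088),.07,.095,.016);cap(W,(.5352,.2700),.065,.095,.018)
delta(.5417,.2095,.011,.08)
```

```text
cap 534 [0.5418 0.2132 0.0782] ((541.8817749023438, 211.1317138671875), 10.016462326049805)
cap 949 [0.5362 0.2729 0.0734] ((536.1697998046875, 272.3707275390625), 12.47838306427002)
t 32.52 pos [0.5399 0.2148 0.1267] yaw 3.97 f [-0.3  0.  -0.8] w 0.0855
shift units [0.05 0.18 3.86] roll units -0.06
```

Emit:
apply_moves(
  plan=[
    [[0.04,0.1,0.3],0],
    [[0,0,0.7],0],
    [[0,0,0.8],0],
    [[0,0,0.5],0],
    [[0,0,0.1],0],
    [[0,0,0],0],
    [[0,0,0],0],
  ],
)

```text
t: 33.4
eef_pos: [0.543, 0.2073, 0.0523]
eef_rot: [0.004, 0.999, 0.032, 0.002]
force: [0.9, -1.3, -0.1]
gripper_width: 0.0858
```

Run:
```python
from h import *
delta(.5417,.2100,.011,.08)
```

```text
t 33.4 pos [0.543  0.2073 0.0523] yaw 3.67 f [ 0.9 -1.3 -0.1] w 0.0858
shift units [-0.04 -0.09  1.38] roll units -0.09
```

Emit:
apply_moves(
  plan=[
    [[-0.03,-0.08,0.3],-0.05],
    [[0,0,0.5],0],
    [[0,0,0.3],0],
    [[0,0,0.12],0],
    [[0,0,0],0],
    [[0,0,0],0],
  ],
)

```text
t: 34.15
eef_pos: [0.5424, 0.2098, 0.0136]
eef_rot: [0.004, 0.999, 0.037, 0.002]
force: [-0.4, -0.5, -0.2]
gripper_width: 0.0852
```

Emit:
apply_moves(
  plan=[
    [[0,0,0],0],
    [[0,0,0],0],
    [[0,0,0],0],
    [[0,0,0],0],
    [[0,0,0],0],
    [[0,0,0],0],
    [[0,0,0],0],
    [[0,0,0],0],
  ],
  hand=-1,
)

```text
t: 35.15
eef_pos: [0.5431, 0.2099, 0.0147]
eef_rot: [0.004, 0.999, 0.037, 0.003]
force: [-0.1, -0.4, 0.0]
gripper_width: 0.0305
```

Body grip (30.5 mm on the 32 mm body). Lift and turn.

Emit:
apply_moves(
  plan=[
    [[0,0,-0.3],0],
    [[0,0,-0.5],0],
    [[0,0,-0.8],0],
    [[0,0,-0.8],0],
    [[0,0,-0.7],0],
    [[0,0,-0.4],0.8],
    [[0,0,0],0.8],
    [[0,0,0],0.6],
    [[0,0,0],0],
  ],
)

```text
t: 36.28
eef_pos: [0.5431, 0.2111, 0.132]
eef_rot: [0.002, 0.987, -0.16, 0.007]
force: [-0.1, -0.1, -0.3]
gripper_width: 0.0303
```

Run:
```python
from h import *
delta(.5118,-.2105,.13,-.31)
```

```text
t 36.27 pos [0.5431 0.2111 0.132 ] yaw -18.39 f [-0.1 -0.1 -0.3] w 0.0303
shift units [ 3.44 13.67  0.07] roll units -0.06
```

Emit:
apply_moves(
  plan=[
    [[0.1,0.5,0],0],
    [[0.22,0.8,0],0],
    [[0.22,0.8,0],0],
    [[0.22,0.8,0],0],
    [[0.22,0.8,0],0],
    [[0.22,0.8,0],0],
    [[0.22,0.8,0],0],
    [[0.22,0.8,0],0],
    [[0.22,0.8,0],0],
    [[0.22,0.8,0],0],
  ],
)

```text
t: 37.52
eef_pos: [0.5274, -0.042, 0.1356]
eef_rot: [0.003, 0.989, -0.15, 0.007]
force: [-0.3, -0.8, -0.3]
gripper_width: 0.0304
```

Emit:
apply_moves(
  plan=[
    [[0.22,0.8,0],0],
    [[0.22,0.8,0],0],
    [[0.22,0.8,0],0],
    [[0.22,0.8,0],0],
    [[0.22,0.8,0],0],
    [[0.2,0.7,0],0],
    [[0.1,0.3,0],0],
    [[0,0,0],0],
    [[0,0,0],0],
  ],
)

```text
t: 38.65
eef_pos: [0.517, -0.2089, 0.138]
eef_rot: [0.004, 0.989, -0.147, 0.006]
force: [-0.3, -0.4, -0.6]
gripper_width: 0.0302
```

Run:
```python
from h import *
delta(.5118,-.2105,.012,-.31)
```

```text
t 38.65 pos [ 0.517  -0.2089  0.138 ] yaw -16.89 f [-0.3 -0.4 -0.6] w 0.0302
shift units [-0.15  0.1   4.2 ] roll units 0.09
```

Emit:
apply_moves(
  plan=[
    [[-0.15,0.06,0.2],0.08],
    [[0,0,0.6],0],
    [[0,0,0.7],0],
    [[0,0,0.6],0],
    [[0,0,0.2],0],
    [[0,0,0],0],
    [[0,0,0],0],
  ],
)

```text
t: 39.52
eef_pos: [0.5118, -0.2061, 0.0669]
eef_rot: [0.003, 0.988, -0.152, 0.005]
force: [-0.5, 0.4, 0.1]
gripper_width: 0.0307
```

Run:
```python
from h import *
delta(.5118,-.2105,.012,-.31)
```

```text
t 39.52 pos [ 0.5118 -0.2061  0.0669] yaw -17.53 f [-0.5  0.4  0.1] w 0.0307
shift units [0.04 0.14 1.83] roll units 0.02
```

Emit:
apply_moves(
  plan=[
    [[0.02,0.12,0.3],0],
    [[0,0,0.5],0],
    [[0,0,0.4],0],
    [[0,0,0.3],0],
    [[0,0,0.1],0],
    [[0,0,0],0],
    [[0,0,0],0],
  ],
)

```text
t: 40.4
eef_pos: [0.5121, -0.2107, 0.016]
eef_rot: [0.004, 0.988, -0.153, 0.006]
force: [0.1, -0.4, -1.1]
gripper_width: 0.0304
```

Run:
```python
from h import *
delta(.5118,-.2105,.012,-.31)
```

```text
t 40.4 pos [ 0.5121 -0.2107  0.016 ] yaw -17.54 f [ 0.1 -0.4 -1.1] w 0.0304
shift units [-0.01 -0.    0.13] roll units 0.02
```

Emit:
apply_moves(
  plan=[
    [[0,0,0.08],0],
    [[0,0,0.04],0],
    [[0,0,0],0],
    [[0,0,0],0],
  ],
)

```text
t: 40.9
eef_pos: [0.5127, -0.211, 0.013]
eef_rot: [0.004, 0.988, -0.152, 0.007]
force: [0.8, 1.0, 0.5]
gripper_width: 0.0305
```

Emit:
apply_moves(
  plan=[
    [[0,0,0],0],
    [[0,0,0],0],
    [[0,0,0],0],
    [[0,0,0],0],
    [[0,0,0],0],
    [[0,0,0],0],
  ],
  hand=1,
)

```text
t: 41.65
eef_pos: [0.513, -0.2111, 0.0134]
eef_rot: [0.004, 0.988, -0.152, 0.007]
force: [-0.3, -0.5, -0.4]
gripper_width: 0.0851
```

Emit:
apply_moves(
  plan=[
    [[0,0,-0.3],0],
    [[0,0,-0.7],0],
    [[0,0,-0.9],0],
    [[0,0,-0.9],0],
    [[0,0,-0.6],0],
    [[0,0,0],-0.8],
    [[0,0,0],-0.8],
    [[0,0,0],-0.6],
    [[0,0,0],0],
  ],
)

```text
t: 42.78
eef_pos: [0.5123, -0.2104, 0.1245]
eef_rot: [0.007, 0.999, 0.044, 0.008]
force: [0.6, -1.1, 0.8]
gripper_width: 0.0855
```

Run:
```python
from h import *
im,W=wristworld();cap(W,(.5118,-.2105),.065,.09,.02)
delta(.5358,.2712,.13,.08)
```

```text
cap 560 [ 0.5146 -0.2072  0.0756] ((514.892822265625, -209.28302001953125), 10.0052490234375)
t 42.83 pos [ 0.5123 -0.2104  0.1244] yaw 5.03 f [0.3 0.1 0.2] w 0.0854
shift units [  2.19 -15.92  -0.19] roll units 0.04
```

Slim is placed. Now the spout bottle.

Emit:
apply_moves(
  plan=[
    [[0.07,-0.5,-0.1],0],
    [[0.12,-0.8,-0.1],0],
    [[0.12,-0.8,0],0],
    [[0.12,-0.8,0],0],
    [[0.12,-0.8,0],0],
    [[0.12,-0.8,0],0],
    [[0.12,-0.8,0],0],
    [[0.12,-0.8,0],0],
    [[0.12,-0.8,0],0],
    [[0.12,-0.8,0],0],
  ],
)

```text
t: 44.08
eef_pos: [0.5266, 0.0373, 0.1305]
eef_rot: [0.006, 0.999, 0.036, 0.009]
force: [-0.4, 0.2, -0.5]
gripper_width: 0.0853
```

Emit:
apply_moves(
  plan=[
    [[0.12,-0.8,0],0],
    [[0.12,-0.8,0],0],
    [[0.12,-0.8,0],0],
    [[0.12,-0.8,0],0],
    [[0.12,-0.8,0],0],
    [[0.12,-0.8,0],0],
    [[0.12,-0.8,0],0],
    [[0.12,-0.8,0],0],
    [[0,-0.4,0],0],
    [[0,0,0],0],
  ],
)

```text
t: 45.32
eef_pos: [0.535, 0.2593, 0.1308]
eef_rot: [0.005, 0.999, 0.033, 0.008]
force: [-0.3, 0.0, -0.5]
gripper_width: 0.0853
```

Run:
```python
from h import *
im,W=wristworld();cap(W,(.5355,.271),.065,.095,.018)
cap(W,(.5355,.271),.045,.095,.025)
delta(.5358,.2712,.011,.08)
```

```text
cap 804 [0.5361 0.274  0.0732] ((536.3538818359375, 272.6321716308594), 12.594213485717773)
cap 1432 [0.5358 0.2765 0.0662] ((536.2259521484375, 272.80108642578125), 17.32407569885254)
t 45.38 pos [0.5351 0.2588 0.1308] yaw 3.79 f [0.2 0.5 0.2] w 0.0852
shift units [ 0.05 -0.41  3.99] roll units -0.08
```

Emit:
apply_moves(
  plan=[
    [[0,-0.42,0.3],-0.05],
    [[0,0,0.7],0],
    [[0,0,0.8],0],
    [[0,0,0.5],0],
    [[0,0,0.1],0],
    [[0,0,0],0],
    [[0,0,0],0],
  ],
)

```text
t: 46.25
eef_pos: [0.5361, 0.2704, 0.0563]
eef_rot: [0.005, 0.999, 0.036, 0.009]
force: [-0.8, 0.3, 0.5]
gripper_width: 0.0855
```

Run:
```python
from h import *
delta(.536,.2718,.012,.08)
```

```text
t 46.25 pos [0.5361 0.2704 0.0563] yaw 4.1 f [-0.8  0.3  0.5] w 0.0855
shift units [-0.   -0.05  1.48] roll units -0.05
```

Emit:
apply_moves(
  plan=[
    [[-0.02,-0.05,0.3],0],
    [[0,0,0.5],0],
    [[0,0,0.4],0],
    [[0,0,0.15],0],
    [[0,0,0],0],
    [[0,0,0],0],
  ],
)

```text
t: 47.0
eef_pos: [0.5364, 0.2717, 0.0134]
eef_rot: [0.005, 0.999, 0.036, 0.009]
force: [-0.2, -0.1, -0.5]
gripper_width: 0.0855
```

Emit:
apply_moves(
  plan=[
    [[0,0,0],0],
    [[0,0,0],0],
    [[0,0,0],0],
    [[0,0,0],0],
    [[0,0,0],0],
    [[0,0,0],0],
    [[0,0,0],0],
    [[0,0,0],0],
  ],
  hand=-1,
)

```text
t: 48.0
eef_pos: [0.537, 0.2719, 0.0147]
eef_rot: [0.004, 0.999, 0.036, 0.01]
force: [-0.2, 0.3, -0.2]
gripper_width: 0.0334
```

Body grip (33.4 mm on the 35 mm body).

Emit:
apply_moves(
  plan=[
    [[0,0,-0.3],0],
    [[0,0,-0.5],0],
    [[0,0,-0.8],0],
    [[0,0,-0.8],0],
    [[0,0,-0.7],0],
    [[0,0,-0.4],0.8],
    [[0,0,0],0.8],
    [[0,0,0],0.6],
    [[0,0,0],0],
  ],
)

```text
t: 49.12
eef_pos: [0.5361, 0.2735, 0.133]
eef_rot: [0.0, 0.987, -0.161, 0.015]
force: [-0.1, -0.5, -0.3]
gripper_width: 0.0334
```

Run:
```python
from h import *
delta(.4923,-.2714,.13,-.31)
```

```text
t 49.12 pos [0.5361 0.2735 0.133 ] yaw -18.52 f [-0.1 -0.5 -0.3] w 0.0334
shift units [ 4.38 17.69  0.1 ] roll units -0.08
```

Emit:
apply_moves(
  plan=[
    [[0.1,0.5,0],0],
    [[0.22,0.8,0],0],
    [[0.22,0.8,0],0],
    [[0.22,0.8,0],0],
    [[0.22,0.8,0],0],
    [[0.22,0.8,0],0],
    [[0.22,0.8,0],0],
    [[0.22,0.8,0],0],
    [[0.22,0.8,0],0],
    [[0.22,0.8,0],0],
  ],
)

```text
t: 50.38
eef_pos: [0.5199, 0.0205, 0.1361]
eef_rot: [0.001, 0.988, -0.152, 0.015]
force: [-0.2, -0.4, -0.4]
gripper_width: 0.0339
```

Emit:
apply_moves(
  plan=[
    [[0.22,0.8,0],0],
    [[0.22,0.8,0],0],
    [[0.22,0.8,0],0],
    [[0.22,0.8,0],0],
    [[0.22,0.8,0],0],
    [[0.22,0.8,0],0],
    [[0.22,0.8,0],0],
    [[0.22,0.8,0],0],
    [[0.22,0.8,0],0],
    [[0.2,0.8,0],0],
  ],
)

```text
t: 51.62
eef_pos: [0.5032, -0.243, 0.1399]
eef_rot: [0.002, 0.989, -0.145, 0.014]
force: [1.1, 0.8, 0.6]
gripper_width: 0.0334
```

Emit:
apply_moves(
  plan=[
    [[0.15,0.6,0],0],
    [[0.1,0.3,0],0],
    [[0,0,0],0],
    [[0,0,0],0],
  ],
)

```text
t: 52.12
eef_pos: [0.5009, -0.2733, 0.1402]
eef_rot: [0.002, 0.989, -0.145, 0.013]
force: [-0.4, 0.4, -1.4]
gripper_width: 0.0332
```

Run:
```python
from h import *
delta(.4923,-.2714,.012,-.31)
```

```text
t 52.12 pos [ 0.5009 -0.2733  0.1402] yaw -16.66 f [-0.4  0.4 -1.4] w 0.0332
shift units [-0.29  0.02  4.27] roll units 0.11
```

Emit:
apply_moves(
  plan=[
    [[-0.35,-0.02,0.2],0.1],
    [[0,0,0.6],0],
    [[0,0,0.7],0],
    [[0,0,0.6],0],
    [[0,0,0.2],0],
    [[0,0,0],0],
    [[0,0,0],0],
  ],
)

```text
t: 53.0
eef_pos: [0.4944, -0.2657, 0.071]
eef_rot: [0.002, 0.989, -0.15, 0.014]
force: [1.7, -0.2, -0.0]
gripper_width: 0.033
```

Run:
```python
from h import *
delta(.4923,-.2714,.012,-.31)
```

```text
t 53.0 pos [ 0.4944 -0.2657  0.071 ] yaw -17.28 f [ 1.7 -0.2 -0. ] w 0.033
shift units [-0.01  0.2   1.97] roll units 0.05
```

Emit:
apply_moves(
  plan=[
    [[-0.05,0.18,0.3],0],
    [[0,0,0.5],0],
    [[0,0,0.5],0],
    [[0,0,0.3],0],
    [[0,0,0.1],0],
    [[0,0,0],0],
    [[0,0,0],0],
  ],
)

```text
t: 53.88
eef_pos: [0.4929, -0.2716, 0.0168]
eef_rot: [0.002, 0.989, -0.15, 0.015]
force: [-0.4, -0.5, -0.1]
gripper_width: 0.0331
```

Run:
```python
from h import *
delta(.4923,-.2714,.012,-.31)
```

```text
t 53.88 pos [ 0.4929 -0.2716  0.0168] yaw -17.3 f [-0.4 -0.5 -0.1] w 0.0331
shift units [-0.02  0.    0.16] roll units 0.05
```

Emit:
apply_moves(
  plan=[
    [[0,0,0.1],0],
    [[0,0,0.05],0],
    [[0,0,0],0],
    [[0,0,0],0],
  ],
)

```text
t: 54.38
eef_pos: [0.4936, -0.2719, 0.0129]
eef_rot: [0.003, 0.989, -0.15, 0.016]
force: [-0.4, -0.3, -0.7]
gripper_width: 0.0334
```

Emit:
apply_moves(
  plan=[
    [[0,0,0],0],
    [[0,0,0],0],
    [[0,0,0],0],
    [[0,0,0],0],
    [[0,0,0],0],
    [[0,0,0],0],
  ],
  hand=1,
)

```text
t: 55.12
eef_pos: [0.4937, -0.272, 0.0132]
eef_rot: [0.003, 0.989, -0.15, 0.016]
force: [-1.0, -0.5, -0.5]
gripper_width: 0.0852
```

Emit:
apply_moves(
  plan=[
    [[0,0,-0.3],0],
    [[0,0,-0.7],0],
    [[0,0,-0.9],0],
    [[0,0,-0.9],0],
    [[0,0,-0.9],0],
    [[0,0,-0.5],0],
    [[0,0,0],0],
    [[0,0,0],0],
  ],
)

```text
t: 56.12
eef_pos: [0.4897, -0.2706, 0.1464]
eef_rot: [0.003, 0.988, -0.15, 0.017]
force: [-0.6, -1.1, -0.8]
gripper_width: 0.0852
```

Emit:
apply_moves(
  plan=[
    [[-0.8,0,0],0],
    [[-0.8,0,0],0],
    [[-0.8,0,0],0],
    [[-0.3,0,0],0],
    [[0,0,0],0],
    [[0,0,0],0],
  ],
)

```text
t: 56.88
eef_pos: [0.4099, -0.2452, 0.1399]
eef_rot: [0.002, 0.989, -0.15, 0.014]
force: [-0.2, -0.9, -0.2]
gripper_width: 0.0853
```

Run:
```python
from h import *
im=manip.get_image("top");W=world(im)
T=[(.5509,-.0886),(.5314,-.1495),(.5118,-.2105),(.4923,-.2714)]
for t in T: cap(W,t,.06,.1,.022)
sc=manip.get_image("scene")
a=cv2.resize(im["color"][180:290,285:465],None,fx=2.2,fy=2.2);b=cv2.resize(sc["color"][160:260,100:280],None,fx=2.2,fy=2.2)
cv2.imwrite("pics/end.png",np.vstack([a,b])[:,:,::-1])
s=manip.read_state();print(s["t"],s["eef_pos"],s["force"])
```

```text
cap 324 [ 0.5505 -0.0898  0.0713] ((550.6070556640625, -90.26651000976562), 18.044849395751953)
cap 139 [ 0.5337 -0.1487  0.074 ] ((534.0405883789062, -149.18565368652344), 12.106566429138184)
cap 133 [ 0.5135 -0.2076  0.0733] ((512.9525146484375, -209.69424438476562), 13.22696590423584)
cap 174 [ 0.4943 -0.2697  0.0706] ((493.523681640625, -271.57049560546875), 12.978009223937988)
56.975 [ 0.40991079 -0.24513953  0.13986897] [ 0.61512908  0.4317224  -0.4741777 ]
```

View pics/end.png

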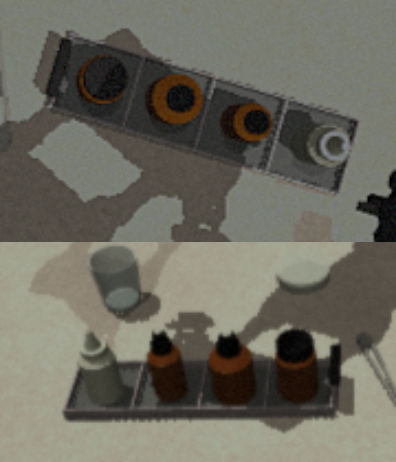

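The view shows all four upright in the staining rack. From the tab they run jar (100,78), squat (177,97), slim (250,122), spout (330,145), and the gripper is clear. All are within about 3 mm of their pocket centres.

```bash
python3 -c "
from h import *
print(manip.close_job())"
```

```text
the job is handed in; nothing more can be done
None
```

I moved all four bottles to the staining rack in reverse order and handed the job in at about 57 s of the 120 s allowed. From the staining rack's tab they now stand jar, squat, slim, spout; from the storage rack's tab they had stood spout, slim, squat, jar.

**Last checks:** the final top and scene pictures show every bottle upright, one per pocket. The measured tops are within about 3 mm of the pocket centres. The jar's cap is at 71 mm, the expected height on the pocket floor. The gripper was open and withdrawn, with wrist forces at noise level. No verdict was reported.

**What disagreed:**
- **Fingertip position:** the fingertips turned out to be about 30 mm farther back than stated.
- **Jar and squat grips:** because of that offset, the jar was carried by its cap. My first squat grip closed on its collar, so I reopened before lifting; the squat, slim and spout were then carried by the body.
- **First jar grip:** this one was also about 8–10 mm off centre, so I reopened and re-centred before lifting.
- **Opening reading:** it shows about 1.5–3 mm less than the part being held.
- **Tool tilt:** a small tilt of about 1–2° built up over the moves and I allowed for it.

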